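Change the whetstone on the bench board

ROBOT

A 6-joint arm with a two-finger parallel gripper is mounted at the origin on a cart in front of the work surface, level with it; the furniture and walls round the work are solid. World frame = base frame: x ahead of the robot, y to its left, z up, the work surface at z = 0. Lengths are in mm, angles in degrees, forces in N, time in s.
With the tool pointing down it reaches from about 350 to 850 mm from the base axis. Payload 8.1 kg.
Tool frame: the origin (TCP) lies at the very end of the fingers, on their centre line; the grasp point (between the pads) lies 19 mm behind it; z points along the fingers, y is the line along which they close (so a half turn about z gives the same grasp; the last joint's range is limited). The gripper opens to 85 mm and grips with 20 to 120 N. Pads are 22 mm wide; open, the fingers measure 114 mm over their backs; the gripper's body (76 mm by 85 mm) begins 54 mm behind the grasp point. The pads swing forward as they close: fully open they stand 13 mm farther back than shut.
Start: joints at [-4.893, 7.471, 85.268, -0, 87.261, -4.893], TCP at [600.004, 0.022, 203.092] pointing down, gripper open.
Joint ranges: [-169.43, 169.43], [-51.17, 129.36], [1.28, 143.12], [-76.62, 256.62], [0, 156.53], [-152.29, 152.29]. Speed limits (degrees/s): [136.94, 136.94, 159.86, 180, 180, 180].

INTERFACE

Orientations are given as [roll, pitch, yaw] about the fixed x, y, z axes, in that order (R = Rz(yaw) Ry(pitch) Rx(roll)).
In Python, from bench import sense, eyes, job, models gives the robot as it stands. The module is installed in compiled form; this text tells all that it offers.
- The arm moves only by the tool apply_moves, never from a script. Its argument "rows" is a list of rows, each a list of 6 numbers: the shift along the tool's x, y, z in mm, then the turn, a rotation vector about the tool's x, y, z in rad. In form: [[dx, dy, dz, rx, ry, rz], ...]. A call has exactly 5 rows; each row shifts and turns the commanded pose from where the row before left it, along the tool's axes as they then stand; what a row does not reach is not made up. A row lasts 1/8 s, in which the tool goes at most 62.5 mm and 10.7 degrees, less where a joint would pass 70% of its speed; a pose out of reach is approached as far as the arm can. A call is refused whole if a number of a shift passes 62.5 or a number of a turn 0.188, either way. A call with a gripper value outside its range is refused whole. "fingers" is the finger opening in mm, from 0 to 85.4, set as the call begins (left out, the last holds). The fingers move at their own pace and stop on an object; "grip_force" is the grip in N (left out, the last holds). Time passes only in rows, so rows that do not move let the fingers close, or fill a call up. It gives the time, the measured TCP pose, the force, the opening and the grip force at its end, in the units of the state.
- sense(): the state, without advancing time (a new reading comes with each control period).
- eyes.snapshot(name): name is "scene" or "side" or "wrist"; returns (picture, depth): 420x560x3 uint8, red, green, blue; 420x560 float32, mm along the optical axis (not along the pixel's ray), 0 where there is no reading.
- eyes.get_calibration(name): a dict with "intrinsics" (3x3 intrinsics, pixels), "R" (3x3) and "t" (3): a world point X has camera coordinates R X + t; the wrist camera has in their place "mount" (4x4, takes a point from camera to tool coordinates, whose origin is the TCP and whose axes are the flange's). Camera axes: x right, y down, z forward; pixel columns grow to the right and rows downward; lengths in mm; the calibration is good to about 2 mm. A picture is of the moment at which its call begins: read the wrist's pose just before it. get_calibration takes no time and is no camera call.
- job.hand_in(): hands the job in; it is judged then, once.
Trained networks look in the newest picture that a camera, given by its name, has taken for a name from the list of things; names that differ only in an ending like _2 or _b are one class to them, and where a whole thing is asked for, a point or a joint stands for the part that bears it (a point fixed in the world has none). Each returns a list of dicts, best first, with "confidence" (0 to 1); they miss things now and then, are a little off and sometimes report something else, mostly with a low value. They report only what shows in the picture. A call takes as long as a camera call.
- models.boxes_of(name, camera): "xyz" ([x, y, z] in mm, in world coordinates, good to about 4 mm: the middle of the surface that is visible of it).
- models.cut_out(name, camera): "pixels" (420x560 bool, what is visible of it).
- models.place_of(name, camera): "xyz" ([x, y, z] in mm, in world coordinates, good to about 4 mm: a listed point, or the origin of a listed thing).
The state is a dict: "time": time; "joint_pos": joint angles; "qd": joint speeds; "joint_efforts": joint torques, N m; "tool_pos": TCP position; "tcp_rot": TCP orientation; "ft_force": force on the tool from outside, world axes, zero at the start; "wrist_torque": the same for the moment, N m; "finger_gap": finger opening in mm; "grip_force": force on a finger pad.
Only numpy, scipy, OpenCV 4.12 (cv2) and the standard library are available. Lean on these libraries where they do the work, as an engineer would, in place of code of your own. Each camera call takes 0.05 s, during which the arm holds its last target. There are 200 camera calls.

TASK

Change the sharpening stone on the dark stone board: slide the grey stone out of its seat, straight towards the board's front, until it lies along the front rail; then push the green stone against the brass pivot pin so that it swings round it and lies flush along the brass and the steel pin, slide it endwise fully home against the end stop, and swing the clamp arm in until its rubber toe bears on the free end of the green stone. Push the stones, never lift them off the board, leave the grey one at the rail, and do not disturb the brush, the loose brown handle or the loupe.

Things in the scene. Friction and masses are not known exactly. Their poses are not given: they have to be found in the camera images.
- stone_board: Dark wooden board fixed on the table, 209 x 260 x 15 mm. Origin on the table top; its x points away from the robot, y to the left (turned up to 0.18 rad). It covers x -104..105, y -135..125 mm, top at z = 15. Positions given as (x, y) below are mm in this frame.
- seat_centre (a point): Where the green stone's centre belongs, (32, -56), 26 mm above the table: its far long side then touches both pins, at x = 55, and its right end the end stop, at y = -110; its long axis lies along the board's y. Between the pins (y -74 to -16) a stone's far side is free for a fingertip.
- pivot_pin: Fixed upright brass pin, 12 mm diameter, 14 mm high above the board's top, at (61, -10). Origin on its axis at the board's top.
- steel_pin (a point): Fixed upright steel pin of the same size, at (61, -80). The point is on its axis at the board's top.
- end_stop (a point): Fixed light wooden block on the board, 40 x 16 x 14 mm (x, y, height above the board's top). This point, (32, -110), is the middle of its left face at the board's top; the face looks along the board's +y.
- front_rail (a point): Light wooden strip along the board's front, x -102..-86, y -125..65, 12 mm high above the board's top. This point, (-86, -57), is on the foot of its inner face, which looks along the board's +x; the grey stone's long side belongs against it here (its centre then at x = -66).
- green_centre (a point): Centre of the loose green whetstone, 46 x 108 x 22 mm (own x, y, z; y the long axis), about 0.26 kg. At first on the left of the board, turned 1.08 to 1.26 rad clockwise from above from its seated direction. Pushed on its left flank near the middle, it slides until the right flank, near the far end, meets the brass pin, then swings counterclockwise round it.
- grey_centre (a point): Centre of the loose grey whetstone, 40 x 100 x 18 mm (own x, y, z; y the long axis), about 0.17 kg. At first in the seat, long axis along the board's y.
- clamp_arm (a joint): Angle (rad) of the clamp arm on its upright post at (85, 34). It stays where left; 3 to 4 N at the knob moves it. At 0.30 the bar points along the board's -x and its toe just touches the seated green stone's end; larger values are clockwise from above: +y at 1.87. Starts open at 2.05 to 2.25; limits 0 and 2.75.
- clamp_post (a point): Axis of the clamp arm's post, (85, 34), at the board's top; post and bar end are 18 mm across, 18 mm high. The steel bar is 78 mm long, 14 mm wide, 5 to 13 mm above the board's top; the toe, a rubber disc of 12 mm radius, 2 to 16 mm above it, sits 53 mm along the bar, 24 mm to the side that faces the stone.
- clamp_knob (a point): Middle of the black upright knob near the clamp arm's end, 74 mm from the post's axis; the knob is 18 mm across and reaches from 13 to 43 mm above the board's top (this point 28 mm above it).
- scrub_brush: Wooden scrub brush, 56 x 152 x 46 mm, lying left of the board; a bystander.
- brown_handle: Brown wooden knife-handle blank, 23 x 118 x 19 mm, lying near the table's front edge, left of the board; a bystander.
- loupe: Black eye loupe, 37 mm across, 22 mm high, standing right of the board; a bystander.

How it is judged:
By the outcome, as a careful person would: the job done as asked, in the order asked, and still so for the second after the job is handed in, with the robot touching nothing.
It also fails if it takes over 54 s, if anything falls off the work surface, if the arm or the gripper's body presses on something with over 40 N, if the wrist force passes 120 N, or if a joint passes its speed limit or range.

## Working session

There is one attempt and no reset: what is moved stays moved. The work goes in short steps, Python scripts to look and compute and a tool call to move; the robot and the scene stay as the last step left them, time stands still between calls to the robot, and variables do not carry over. Pictures are saved under pics/ and viewed, at most 10 in all, crops included, and the job is handed in when it is done.

Besides the shell and the picture viewer there is one more tool, called after ">>>" by a JSON object that holds its "method" and its "body". apply_moves: Moves the arm, as the interface text tells. Its arguments: {"type":"object","properties":{"rows":{"type":"array"},"fingers":{"type":"number"},"grip_force":{"type":"number"}},"required":["rows"]}

```bash
mkdir -p pics; python3 - <<'E'
from bench import sense, eyes, models
import cv2, numpy as np
s=sense(); print(s['time'],s['tool_pos'],s['tcp_rot'],s['finger_gap'],s['ft_force'])
for c in ('scene','side'):
    p,d=eyes.snapshot(c); cv2.imwrite(f'pics/{c}0.png',p[:,:,::-1]); np.save(f'{c}_d.npy',d)
    for n in ['stone_board','pivot_pin','steel_pin','end_stop','front_rail','green_centre','grey_centre','clamp_post','clamp_knob','seat_centre']:
        print(c,n,[(np.round(r['xyz'],1).tolist(),round(r['confidence'],2)) for r in models.place_of(n,c)[:2]])
E
```

```text
0.0 [5.99393401e+02 7.21687236e-02 2.02062903e+02] [-1.79894429e+02 -9.88224838e-03  8.99986000e+01] 85.52728237129641 [ 1.02345587 -0.0148851   0.06044708]
scene stone_board [([508.0, 2.1, 3.0], 0.83), ([613.3, 101.7, 45.4], 0.27)]
scene pivot_pin [([378.2, 265.6, -2.3], 0.74)]
scene steel_pin [([476.8, 266.0, 0.5], 0.63), ([568.1, -83.0, 11.6], 0.61)]
scene end_stop [([543.5, -112.6, 14.6], 0.96)]
scene front_rail [([416.0, -61.3, 14.7], 0.88)]
scene green_centre [([496.2, 81.5, 27.9], 0.92)]
scene grey_centre [([540.7, -54.1, 25.3], 0.86)]
scene clamp_post [([591.0, 37.9, 18.8], 0.65)]
scene clamp_knob [([612.8, 104.6, 46.4], 0.49)]
scene seat_centre [([539.2, -56.7, 21.5], 0.8), ([494.6, 81.6, 29.1], 0.26)]
side stone_board [([505.5, -0.8, -2.0], 0.75)]
side pivot_pin [([568.1, -12.3, 16.8], 0.35)]
side steel_pin [([567.0, -83.2, 16.8], 0.59)]
side end_stop [([536.1, -111.2, 16.6], 0.74)]
side front_rail [([422.8, -63.8, 15.4], 0.76)]
side green_centre [([497.7, 83.7, 29.6], 0.59)]
side grey_centre [([539.1, -56.8, 24.6], 0.85), ([588.8, -270.5, -1.2], 0.24)]
side clamp_post [([586.1, 36.4, 13.3], 0.6)]
side clamp_knob [([612.4, 105.1, 41.1], 0.66), ([498.0, 85.8, 28.5], 0.51)]
side seat_centre [([542.2, -56.8, 27.9], 0.65)]
```

View pics/scene0.png

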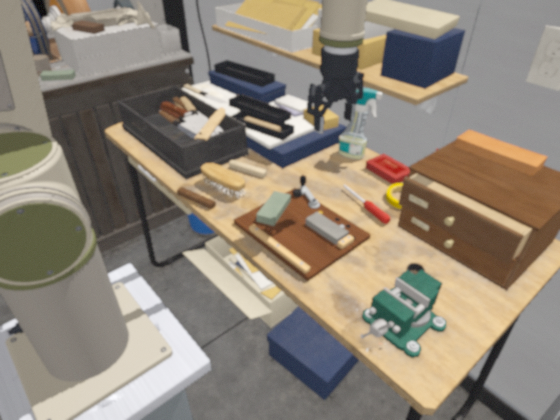

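View pics/side0.png

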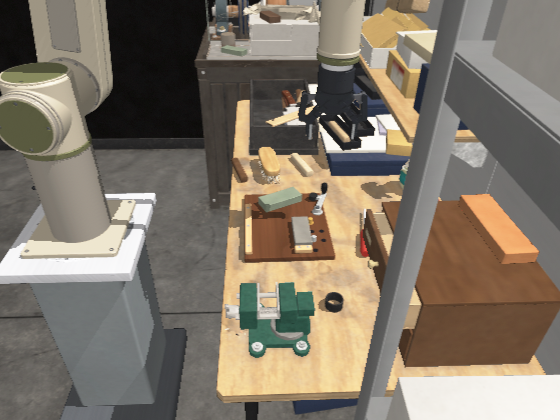

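```bash
cat > h.py <<'E'
import numpy as np, cv2
from bench import sense, eyes, models
def cloud(cam,d):
    K=eyes.get_calibration(cam); M=np.array(K['intrinsics']);R=np.array(K['R']);t=np.array(K['t'])
    v,u=np.mgrid[:420,:560]; P=np.stack([(u-M[0,2])/M[0,0]*d,(v-M[1,2])/M[1,1]*d,d],-1)
    return (P-t)@R
def toprect(cam,name,zlo,zhi):
    p,d=eyes.snapshot(cam); c=models.cut_out(name,cam)
    if not c: return None
    m=c[0]['pixels']; X=cloud(cam,d)[m&(d>0)]
    X=X[(X[:,2]>zlo)&(X[:,2]<zhi)]
    return cv2.minAreaRect(X[:,:2].astype(np.float32)), X, c[0]['confidence']
E
python3 - <<'E'
from h import *
# board pose fit from point matches
import numpy as np
L=np.array([[61,-10],[61,-80],[61,-80],[32,-110],[32,-110],[-86,-57],[-86,-57],[85,34],[85,34],[32,-56],[32,-56],[32,-56],[32,-56],[0,0],[0,0]],float)
W=np.array([[568.1,-12.3],[568.1,-83],[567,-83.2],[543.5,-112.6],[536.1,-111.2],[416,-61.3],[422.8,-63.8],[591,37.9],[586.1,36.4],[539.2,-56.7],[542.2,-56.8],[540.7,-54.1],[539.1,-56.8],[508,2.1],[505.5,-.8]])
l=L-L.mean(0);w=W-W.mean(0)
a=np.arctan2((l[:,0]*w[:,1]-l[:,1]*w[:,0]).sum(),(l*w).sum())
R=np.array([[np.cos(a),-np.sin(a)],[np.sin(a),np.cos(a)]]);t=W.mean(0)-R@L.mean(0)
print(a,t,np.round(W-(L@R.T+t),1).tolist())
for cam in('scene','side'):
    for n,lo,hi in(('green_centre',33,42),('grey_centre',29,38),('stone_board',11,19),('front_rail',23,31),('clamp_knob',50,65)):
        r=toprect(cam,n,lo,hi)
        if r: print(cam,n,r[0],len(r[1]),r[1].mean(0).round(1),r[2])
E
```

```text
0.027900550394194635 [505.47554637  -1.79082826] [[1.4, -2.2], [-0.6, -2.9], [-1.7, -3.1], [3.0, -1.7], [-4.4, -0.3], [-5.1, -0.1], [1.7, -2.6], [1.5, 3.3], [-3.4, 1.8], [0.2, 0.2], [3.2, 0.1], [1.7, 2.8], [0.1, 0.1], [2.5, 3.9], [0.0, 1.0]]
scene green_centre ((496.77587890625, 77.51646423339844), (110.09058380126953, 47.220672607421875), 25.7867488861084) 509 [494.8  75.5  35.9] 0.69
scene grey_centre ((540.8963012695312, -59.10427474975586), (103.35671997070312, 42.07122039794922), 89.93229675292969) 487 [540.1 -61.3  31.9] 0.92
scene stone_board ((507.0372009277344, -9.273727416992188), (210.4272918701172, 261.34033203125), 0.8554728627204895) 4113 [496.8 -29.6  14.8] 0.93
scene front_rail ((511.3601989746094, -13.436302185058594), (234.30154418945312, 216.79202270507812), 89.55606842041016) 729 [472.1 -28.1  27. ] 0.93
scene clamp_knob ((614.9024658203125, 100.29854583740234), (14.385986328125, 15.862543106079102), 0.48218125104904175) 31 [613.6  98.2  55.4] 0.72
side green_centre ((495.1936340332031, 77.92728424072266), (106.52571868896484, 49.39743423461914), 27.297073364257812) 410 [494.8  76.2  35.6] 0.93
side grey_centre ((541.1134643554688, -57.28501892089844), (39.94818878173828, 104.50081634521484), 0.7339394688606262) 434 [540.9 -62.   31.6] 0.72
side stone_board ((507.6206970214844, -8.798751831054688), (206.69036865234375, 261.388916015625), 0.7983785271644592) 3559 [507.1 -37.1  14.4] 0.65
side front_rail ((514.164794921875, -13.37579345703125), (219.0020294189453, 234.48199462890625), 0.798295795917511) 593 [489.2 -27.3  26.7] 0.92
side clamp_knob ((614.44873046875, 98.46141052246094), (9.30474853515625, 13.852932929992676), 31.410991668701172) 21 [615.2  97.7  54.8] 0.68
```

Scene view: the board is mid-table at about (300,230), with green at (272,207), grey in its seat at (327,227), and the clamp arm with black knob at (305,188). The side view agrees. Next I'll refine the positions with depth from the wrist and the other cameras.

```bash
cat >> h.py <<'E'
def wcloud(d,s):
    from scipy.spatial.transform import Rotation as Ro
    K=eyes.get_calibration('wrist'); M=np.array(K['intrinsics']);T=np.array(K['mount'])
    v,u=np.mgrid[:420,:560]; P=np.stack([(u-M[0,2])/M[0,0]*d,(v-M[1,2])/M[1,1]*d,d],-1)
    P=P@T[:3,:3].T+T[:3,3]
    return P@Ro.from_euler('xyz',s['tcp_rot'],degrees=True).as_matrix().T+s['tool_pos']
def look(cam,png=None):
    s=sense(); p,d=eyes.snapshot(cam)
    if png: cv2.imwrite(png,p[:,:,::-1])
    X=wcloud(d,s) if cam=='wrist' else cloud(cam,d)
    X[d<=0]=np.nan
    return p,d,X
E
python3 - <<'E'
from h import *
p,d,X=look('wrist','pics/w0.png')
print(np.array(eyes.get_calibration('wrist')['mount']).round(2).tolist())
for n in ['stone_board','green_centre','grey_centre','pivot_pin','steel_pin','end_stop','clamp_post','clamp_knob']:
    print(n,[(np.round(r['xyz'],1).tolist(),round(r['confidence'],2)) for r in models.place_of(n,'wrist')[:2]])
for n,lo,hi in(('green_centre',33,42),('grey_centre',29,38),('stone_board',11,19)):
    c=models.cut_out(n,'wrist')
    if c:
        Y=X[c[0]['pixels']];Y=Y[(Y[:,2]>lo)&(Y[:,2]<hi)]
        if len(Y):print(n,cv2.minAreaRect(Y[:,:2].astype(np.float32)),len(Y),np.median(Y,0),c[0]['confidence'])
E
```

```text
[[-0.0, -0.96, -0.28, 70.38], [1.0, -0.0, -0.0, -0.77], [0.0, -0.28, 0.96, -170.24], [0.0, 0.0, 0.0, 1.0]]
stone_board [([508.5, -2.6, -0.8], 0.82)]
green_centre [([493.0, 84.0, 23.0], 0.92)]
grey_centre [([540.4, -55.0, 27.3], 0.64)]
pivot_pin [([560.6, -5.5, 18.5], 0.68), ([420.4, -61.1, 13.6], 0.67)]
steel_pin [([564.7, -76.3, 14.3], 0.92)]
end_stop []
clamp_post [([593.4, 39.7, 16.5], 0.76), ([612.9, 105.5, 41.4], 0.39)]
clamp_knob [([612.7, 105.5, 43.1], 0.78)]
green_centre ((495.1946105957031, 80.55067443847656), (107.48651885986328, 45.993656158447266), 26.714588165283203) 4499 [496.93235054  81.12903142  35.71360756] 0.87
grey_centre ((539.7308959960938, -57.039459228515625), (40.12743377685547, 100.3076171875), 0.8966280817985535) 2621 [539.957206   -53.77329163  31.74154506] 0.78
stone_board ((505.0726013183594, -6.0042724609375), (209.19955444335938, 259.70458984375), 0.9251086115837097) 24406 [503.62355467   8.82212601  14.54034014] 0.77
```

View pics/w0.png

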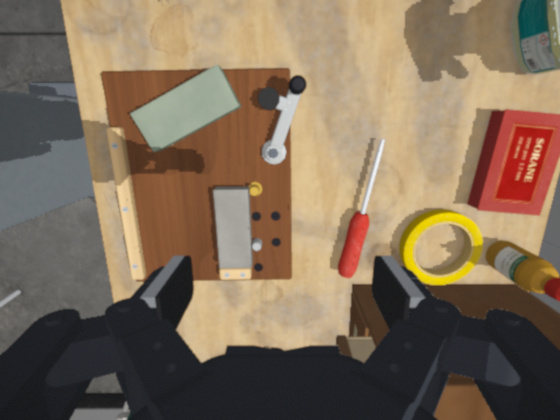

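The wrist view is clear: green at (185,108), grey at (233,228), brass pin (255,189), steel pin (257,244), post (274,153), knob (297,85). The fitted sizes match the given ones. I take the board origin as (505.8,-2.5) and its turn as +0.0152 rad. The post leaves almost no room past the green stone's far end, so I'll bias the push slightly endwise. Grey comes first.

>>> {"method": "apply_moves", "body": {"rows": [[-28, -8, 20, 0, 0, -0.0155], [-28, -7, 30, 0, 0, 0], [0, 0, 40, 0, 0, 0], [0, 0, 30, 0, 0, 0], [0, 0, 20, 0, 0, 0]], "fingers": 0, "grip_force": 30}}

```text
time: 3.32
tool_pos: [584.6, -56.0, 61.3]
tcp_rot: [-179.9, -0.0, 90.9]
ft_force: [-0.6, 0.6, -0.1]
finger_gap: -0.0
grip_force: 0.0
```

>>> {"method": "apply_moves", "body": {"rows": [[0, 0, 25, 0, 0, 0], [0, 0, 14, 0, 0, 0], [0, 0, 1.5, 0, 0, 0], [0, -4, 0, 0, 0, 0], [0, -3, 0, 0, 0, 0]]}}

```text
time: 3.95
tool_pos: [579.1, -56.4, 23.8]
tcp_rot: [179.9, 0.0, 90.9]
ft_force: [-0.0, -0.3, 0.4]
finger_gap: 0.2
grip_force: 0.0
```

>>> {"method": "apply_moves", "body": {"rows": [[0, -6, 2, 0, 0, 0], [0, -14, 0, 0, 0, 0], [0, -16, 0, 0, 0, 0], [0, -16, 0, 0, 0, 0], [0, -16, 0, 0, 0, 0]]}}

```text
time: 4.58
tool_pos: [509.8, -57.3, 20.8]
tcp_rot: [180.0, 0.0, 90.9]
ft_force: [0.3, 0.7, 0.8]
finger_gap: -0.3
grip_force: 0.0
```

>>> {"method": "apply_moves", "body": {"rows": [[0, -12, 0, 0, 0, 0], [0, -8, 0, 0, 0, 0], [0, -6, 0, 0, 0, 0], [0, -4, 0, 0, 0, 0], [0, 0, 0, 0, 0, 0]]}}

```text
time: 5.2
tool_pos: [480.4, -57.7, 20.6]
tcp_rot: [180.0, -0.0, 90.9]
ft_force: [-0.5, -0.6, 0.1]
finger_gap: 0.1
grip_force: 0.0
```

```bash
cat >> h.py <<'E'
def loc(xy,o=(505.8,-2.5),a=.0152):
    d=np.asarray(xy)-o; return np.array([d[0]*np.cos(a)+d[1]*np.sin(a),-d[0]*np.sin(a)+d[1]*np.cos(a)])
def rect(cam,n,lo,hi):
    r=toprect(cam,n,lo,hi)
    if r and len(r[1]): print(cam,n,loc(r[0][0]).round(1),np.round(r[0][1],1),'ang-board',round(r[0][2]-.87,1),len(r[1]),round(r[2],2))
E
python3 - <<'E'
from h import *
rect('side','grey_centre',29,38); rect('scene','grey_centre',29,38)
E
```

```text
side grey_centre [ 34.7 -57.2] [ 40.4 103.4] ang-board -0.1 439 0.6
scene grey_centre [ 35.4 -64.9] [44.6 98.8] ang-board 2.9 429 0.86
```

```bash
python3 - <<'E'
from h import *
p,d=eyes.snapshot('side'); cv2.imwrite('pics/s1.png',cv2.resize(p[60:300,200:400,::-1],None,fx=3,fy=2.5))
s=sense();print(s['tool_pos'],s['joint_pos'])
E
```

```text
[480.63789954 -57.70333574  20.5930157 ] [-1.29176042e+01 -5.58658876e-01  1.13636100e+02  5.38684454e-04
  6.69220399e+01 -1.38106795e+01]
```

View pics/s1.png

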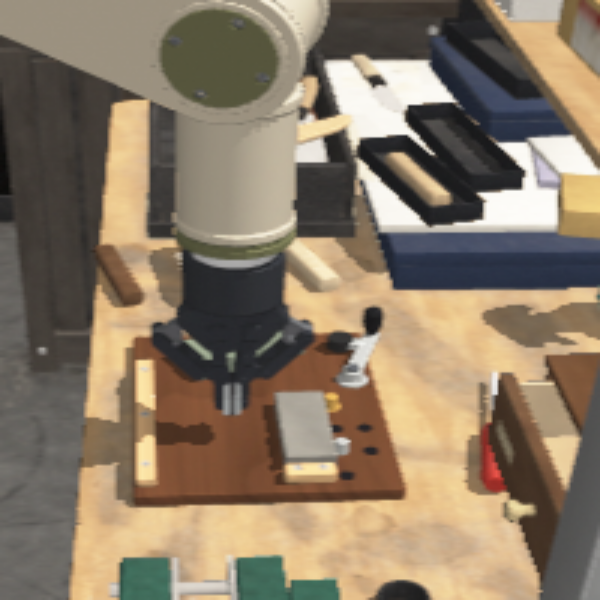

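The grey stone has not moved. The fingertip passed over it, so the real tip must be higher than the TCP reading says. I'll measure the tip with depth.

```bash
python3 - <<'E'
from h import *
s=sense();print(s['finger_gap'])
for c in('side','scene'):
    p,d,X=look(c); K=eyes.get_calibration(c)
    q=np.array(K['intrinsics'])@(np.array(K['R'])@s['tool_pos']+K['t']); print(c,'tcp px',q[:2]/q[2])
    f=X.reshape(-1,3); dark=p.reshape(-1,3).max(1)<110
    m=(abs(f[:,0]-480)<45)&(abs(f[:,1]+57)<45)&(f[:,2]>19)&(f[:,2]<120)
    Y=f[m]; 
    for z in range(15,110,8):
        k=Y[(Y[:,2]>=z)&(Y[:,2]<z+8)]
        if len(k): print(z,len(k),k.min(0).round(),k.max(0).round())
E
```

```text
0.01793105314468779
side tcp px [276.36540412 232.78470918]
15 6 [521. -81.  19.] [522. -20.  23.]
23 18 [ 521. -100.   23.] [524. -17.  31.]
31 29 [ 521. -100.   31.] [525. -12.  34.]
47 6 [477. -70.  52.] [488. -67.  54.]
55 34 [470. -72.  55.] [495. -63.  63.]
63 29 [469. -71.  63.] [495. -62.  70.]
71 31 [469. -73.  71.] [495. -62.  78.]
79 38 [469. -71.  79.] [495. -49.  87.]
87 46 [453. -74.  87.] [508. -49.  95.]
95 87 [446. -73.  95.] [517. -43. 103.]
103 124 [442. -74. 103.] [524. -45. 111.]
scene tcp px [306.83134619 238.98577222]
15 23 [ 521. -102.   19.] [524. -41.  23.]
23 57 [ 520. -101.   23.] [525. -41.  31.]
31 15 [ 521. -101.   31.] [525. -45.  34.]
47 13 [475. -72.  50.] [489. -53.  55.]
55 31 [469. -72.  55.] [495. -54.  63.]
63 31 [468. -72.  63.] [495. -55.  71.]
71 35 [468. -72.  71.] [494. -55.  79.]
79 26 [468. -73.  79.] [489. -64.  87.]
87 29 [458. -74.  87.] [505. -65.  95.]
95 85 [446. -74.  95.] [519. -48. 103.]
103 70 [441. -73. 103.] [523. -48. 111.]
```

The closed fingertips really end about 31 mm above the TCP reading: both cameras show the tip at z≈51 with TCP z at 20.6. The scene and side cameras are also offset by about (+1.5,-3.3) mm from the robot frame, so in robot coordinates the board origin is about (505,-0.8). I'll go back over the pins and come down to the true height.

>>> {"method": "apply_moves", "body": {"rows": [[0, 40, 0, 0, 0, 0], [0, 40, 0, 0, 0, 0], [0, 24, 0, 0, 0, 0], [0, 0, 15, 0, 0, 0], [0, 0, 10, 0, 0, 0]]}}

```text
time: 6.18
tool_pos: [582.5, -55.8, -6.5]
tcp_rot: [-179.8, -0.0, 90.9]
ft_force: [-0.1, 0.3, -0.2]
finger_gap: 0.1
grip_force: 0.0
```

>>> {"method": "apply_moves", "body": {"rows": [[0, 0, 2, 0, 0, 0], [0, 0, 2, 0, 0, 0], [0, 0, 1, 0, 0, 0], [0, 0, 0, 0, 0, 0], [0, 0, 0, 0, 0, 0]]}}

```text
time: 6.8
tool_pos: [584.7, -56.2, -9.1]
tcp_rot: [180.0, 0.0, 90.9]
ft_force: [-0.3, -0.4, -0.3]
finger_gap: -0.0
grip_force: 0.0
```

>>> {"method": "apply_moves", "body": {"rows": [[0, -8, 0, 0, 0, 0], [0, -10, 0, 0, 0, 0], [0, -14, 0, 0, 0, 0], [0, -16, 0, 0, 0, 0], [0, -16, 0, 0, 0, 0]]}}

```text
time: 7.42
tool_pos: [519.7, -57.1, -9.2]
tcp_rot: [180.0, 0.0, 90.9]
ft_force: [1.7, -0.1, 1.9]
finger_gap: 0.1
grip_force: 0.8
```

```bash
python3 - <<'E'
from h import *
rect('side','grey_centre',29,38)
E
```

```text
side grey_centre [-19.6 -57. ] [ 39.8 105.5] ang-board 0.1 413 0.86
```

>>> {"method": "apply_moves", "body": {"rows": [[0, -14, 0, 0, 0, 0], [0, -13, 0, 0, 0, 0], [0, -9, 0, 0, 0, 0], [0, -6, 0, 0, 0, 0], [0, -2, 0, 0, 0, 0]]}}

```text
time: 8.15
tool_pos: [476.1, -57.8, -9.4]
tcp_rot: [-180.0, -0.0, 90.9]
ft_force: [2.1, 0.3, -0.9]
finger_gap: -0.3
grip_force: 0.4
```

>>> {"method": "apply_moves", "body": {"rows": [[0, -1, 0, 0, 0, 0], [0, -1, 0, 0, 0, 0], [0, -0.5, 0, 0, 0, 0], [0, 0, 0, 0, 0, 0], [0, 0, 0, 0, 0, 0]]}}

```text
time: 8.78
tool_pos: [473.9, -57.8, -9.4]
tcp_rot: [-180.0, -0.0, 90.9]
ft_force: [1.7, 0.1, -0.3]
finger_gap: -0.3
grip_force: 0.5
```

Still only sliding friction, so I'll keep going in small steps until the rail pushes back.

>>> {"method": "apply_moves", "body": {"rows": [[0, -1, 0, 0, 0, 0], [0, -1, 0, 0, 0, 0], [0, -0.5, 0, 0, 0, 0], [0, 0, 0, 0, 0, 0], [0, 0, 0, 0, 0, 0]]}}

```text
time: 9.4
tool_pos: [473.7, -57.9, -8.2]
tcp_rot: [179.7, 0.0, 90.9]
ft_force: [7.6, 1.7, 0.1]
finger_gap: -0.4
grip_force: 3.8
```

Grey is against the rail: 7.6 N at TCP x 473.7. Before I go behind the green stone I'll check where the brush is.

```bash
python3 - <<'E'
from h import *
for n in('scrub_brush','grey_centre','brown_handle'):
    r=toprect('side',n,-20 if n!='grey_centre' else 29,60)
    if r: print(n,r[0],r[1].min(0).round(),r[1].max(0).round())
E
```

```text
grey_centre ((441.4890441894531, -61.798194885253906), (38.610008239746094, 100.77474212646484), 0.04287491366267204) [ 422. -112.   29.] [461. -11.  36.]
brown_handle ((384.4170227050781, 253.37960815429688), (22.035715103149414, 111.21360778808594), 16.1723575592041) [363. 197.   2.] [407. 308.  22.]
```

>>> {"method": "apply_moves", "body": {"rows": [[0, 3, -10, 0, 0, 0], [0, 2, -40, 0, 0, 0], [40, 0, -20, 0, 0, -0.11], [50, 0, 0, 0, 0, -0.15], [50, 0, 0, 0, 0, -0.18]]}}

```text
time: 10.32
tool_pos: [455.9, 81.1, 61.3]
tcp_rot: [180.0, 0.0, 116.4]
ft_force: [-0.0, 0.5, -0.4]
finger_gap: -0.0
grip_force: 0.0
```

```bash
python3 - <<'E'
from h import *
for c,(a,b,e,f) in {'side':(255,285,145,182),'scene':(198,248,160,198)}.items():
    X=cloud(c,np.load(c+'_d.npy'))[e:f,a:b].reshape(-1,3); X=X[(X[:,2]>12)&(X[:,2]<60)&(X[:,1]>110)]
    print(c,len(X),X.min(0).round(),X.max(0).round(),np.percentile(X,[5,95],axis=0).round().tolist())
E
```

```text
side 663 [431. 187.  12.] [523. 372.  49.] [[443.0, 193.0, 17.0], [510.0, 368.0, 47.0]]
scene 1033 [381. 188.  12.] [578. 370.  49.] [[444.0, 193.0, 15.0], [560.0, 364.0, 47.0]]
```

>>> {"method": "apply_moves", "body": {"rows": [[12, 18, 0, 0, 0, 0], [12, 18, 0, 0, 0, 0], [0, 0, 15, 0, 0, 0], [0, 0, 20, 0, 0, 0], [0, 0, 0, 0, 0, 0]]}}

```text
time: 10.95
tool_pos: [474.8, 116.3, 22.9]
tcp_rot: [-179.7, -0.1, 116.1]
ft_force: [0.1, 0.4, 0.3]
finger_gap: 0.2
grip_force: 0.0
```

>>> {"method": "apply_moves", "body": {"rows": [[1, 4, 12, 0, 0, -0.005], [0, 0, 14, 0, 0, 0], [0, 0, 5, 0, 0, 0], [0, 0, 2, 0, 0, 0], [0, 0, 0, 0, 0, 0]]}}

```text
time: 11.58
tool_pos: [481.0, 120.0, -7.3]
tcp_rot: [180.0, 0.0, 116.4]
ft_force: [0.3, 0.4, 0.1]
finger_gap: -0.2
grip_force: 0.0
```

>>> {"method": "apply_moves", "body": {"rows": [[-6, 0, 1.5, 0, 0, 0], [-8, -1, 0, 0, 0, 0], [-10, -2, 0, 0, 0, 0], [-10, -2, 0, 0, 0, 0], [-6, -1, 0, 0, 0, 0]]}}

```text
time: 12.2
tool_pos: [493.6, 80.7, -8.8]
tcp_rot: [180.0, -0.0, 116.3]
ft_force: [-1.0, 2.3, 1.3]
finger_gap: -0.0
grip_force: 1.1
```

```bash
python3 - <<'E'
from h import *
rect('side','green_centre',33,42); rect('scene','green_centre',33,42); s=sense(); print(s['tool_pos'],s['tcp_rot'][2])
E
```

```text
side green_centre [ 0.3 49. ] [110.1  50.7] ang-board 24.6 444 0.71
scene green_centre [ 1.  47.7] [111.3  47.2] ang-board 25.3 535 0.86
[493.23014361  81.13225307  -9.03445803] 116.35471555226249
```

>>> {"method": "apply_moves", "body": {"rows": [[-10, -1, 0, 0, 0, 0], [-12, -1, 0, 0, 0, 0], [-12, -1, 0, 0, 0, 0], [-9, -1, 0, 0, 0, 0], [-4, 0, 0, 0, 0, 0]]}}

```text
time: 13.02
tool_pos: [510.8, 36.9, -8.9]
tcp_rot: [-180.0, -0.0, 116.3]
ft_force: [-0.4, 1.7, 0.8]
finger_gap: -0.1
grip_force: 0.9
```

```bash
python3 - <<'E'
from h import *
rect('side','green_centre',33,42); rect('scene','green_centre',33,42); s=sense(); print(s['tool_pos'],s['tcp_rot'][2])
E
```

```text
side green_centre [-40.9 254.9] [127.1  36.8] ang-board 88.7 41 0.26
scene green_centre [12.9  0.9] [124.3  46.9] ang-board 25.0 553 0.86
[510.74083588  37.52227541  -8.82546127] 116.37609357433824
```

The scene camera's green outline includes the finger this time, so I computed the stone's position from the TCP: about 4 mm short of the pin, with the pin at (-63, 28.5) mm in the tool frame. Next I make contact and swing round the pin.

>>> {"method": "apply_moves", "body": {"rows": [[-3, 0, 0, 0, 0, 0], [-2.5, -2, 0, 0, 0, -0.03], [-3.3, -6.1, 0, 0, 0, -0.1], [-3.3, -6.1, 0, 0, 0, -0.1], [0, 0, 0, 0, 0, 0]]}}

```text
time: 13.85
tool_pos: [504.0, 19.5, -8.9]
tcp_rot: [-180.0, 0.0, 129.6]
ft_force: [-0.3, -0.2, 0.4]
finger_gap: -0.3
grip_force: 0.1
```

```bash
python3 - <<'E'
from h import *
r=toprect('side','green_centre',34.5,40);  print(loc(r[0][0]),r[0][1:]) if r and len(r[1]) else 0
r=toprect('scene','green_centre',34.5,38); print(loc(r[0][0]),r[0][1:])
p,d=eyes.snapshot('scene'); cv2.imwrite('pics/g1.png',cv2.resize(p[150:290,210:390,::-1],None,fx=4,fy=4))
s=sense(); print(loc(s['tool_pos'][:2],(505.2,-.8)),s['tcp_rot'][2])
E
```

```text
[17.20050369 -8.85968241] ((109.92566680908203, 48.87506866455078), 39.46710968017578)
[18.73502064 -9.39929623] ((112.49180603027344, 45.78813171386719), 40.12956619262695)
[-0.49792822 20.78818752] 129.51034113740548
```

View pics/g1.png

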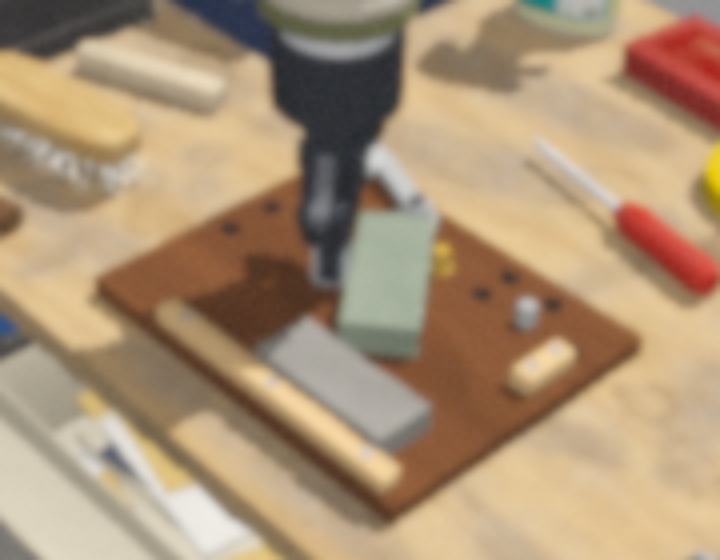

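The stone's right flank is on the brass pin, the turn is about 39°, and its near corner clears the grey stone by about 6 mm. I'll continue the swing.

>>> {"method": "apply_moves", "body": {"rows": [[-3.2, -6.1, 0, 0, 0, -0.1], [-3.2, -6.1, 0, 0, 0, -0.1], [-3.2, -6.1, 0, 0, 0, -0.1], [-3.2, -6.1, 0, 0, 0, -0.1], [-3.2, -6.1, 0, 0, 0, -0.1]]}}

```text
time: 14.72
tool_pos: [497.3, -13.4, -9.1]
tcp_rot: [180.0, -0.0, 158.4]
ft_force: [-2.4, 1.4, 0.2]
finger_gap: -0.1
grip_force: 0.6
```

```bash
python3 - <<'E'
from h import *
for c in('side','scene'):
    r=toprect(c,'green_centre',34.5,38); print(loc(r[0][0]).round(1)+[-1,1.6],np.round(r[0][1],1),r[0][2]-.87) if r and len(r[1]) else 0
s=sense(); print(loc(s['tool_pos'][:2],(505.2,-.8)),s['tcp_rot'][2]-.87,s['ft_force'])
E
```

```text
[ 22.  -25.6] [110.2  46. ] 67.4880093383789
[ 18.3 -29. ] [101.8  50.7] 69.25332153320312
[ -7.88913023 -12.56330658] 157.17118710618897 [-0.67883855  0.6909461   0.77801048]
```

>>> {"method": "apply_moves", "body": {"rows": [[-3.2, -6.1, 0, 0, 0, -0.1], [-3.2, -6.1, 0, 0, 0, -0.1], [-3.2, -6.1, 0, 0, 0, -0.1], [-2, -4, 0, 0, 0, -0.065], [0, 0, 0, 0, 0, 0]]}}

```text
time: 15.55
tool_pos: [503.3, -37.8, -9.0]
tcp_rot: [-180.0, -0.0, 179.0]
ft_force: [-1.1, -0.0, 0.3]
finger_gap: 0.1
grip_force: 0.4
```

```bash
python3 - <<'E'
from h import *
for c in('side','scene'):
    r=toprect(c,'green_centre',34.5,38); print(loc(r[0][0]).round(1)+[-1,1.6],np.round(r[0][1],1),r[0][2]-.87) if r and len(r[1]) else 0
s=sense(); print(loc(s['tool_pos'][:2],(505.2,-.8)),s['tcp_rot'][2]-.87,s['ft_force'])
E
```

```text
[ 30.8 -36.2] [109.3  44.9] 88.82532775878906
[ 30.9 -38.9] [ 47.6 106. ] -0.5841653895378113
[ -2.44397819 -36.81080831] 178.16966535737095 [-0.03020647 -0.06075645 -0.17878094]
```

>>> {"method": "apply_moves", "body": {"rows": [[-1, -1.5, 0, 0, 0, -0.03], [-1, 0, 0, 0, 0, 0], [-1, 0, 0, 0, 0, 0], [0, 0, 0, 0, 0, 0], [0, 0, 0, 0, 0, 0]]}}

```text
time: 16.38
tool_pos: [503.9, -39.1, -9.5]
tcp_rot: [180.0, -0.3, -179.1]
ft_force: [-12.4, 1.2, 7.7]
finger_gap: -0.3
grip_force: 5.9
```

Flush on both pins (12 N, TCP where expected). Next I back off, lift and go round to the left end to slide the stone home.

>>> {"method": "apply_moves", "body": {"rows": [[6, 0, 0, 0, 0, 0], [4, 0, -34, 0, 0, 0], [0, 40, 0, 0, 0, 0], [-21, 37, 0, 0, 0, 0], [-23, 0, 0, 0, 0, 0]]}}

```text
time: 17.0
tool_pos: [540.0, 40.5, 25.6]
tcp_rot: [180.0, 0.1, -179.0]
ft_force: [0.1, -0.3, 0.4]
finger_gap: 0.1
grip_force: 0.0
```

```bash
python3 - <<'E'
from h import *
for c in('side','scene'):
    r=toprect(c,'green_centre',34.5,38); print(loc(r[0][0]).round(1)+[-1,1.6],np.round(r[0][1],1),r[0][2]-.87) if r and len(r[1]) else 0
s=sense(); print(loc(s['tool_pos'][:2],(505.2,-.8)),s['tool_pos'][2],s['tcp_rot'][2]-.87,s['ft_force'])
E
```

```text
[ 31.  -37.9] [ 45.2 109.6] 0.1308835792541504
[ 31.7 -37.5] [ 47.6 110.5] -0.1161448311805725
[34.41883995 38.30815681] 25.004298245851118 -180.01672986432868 [-1.45652028 -0.40895089  0.45403619]
```

>>> {"method": "apply_moves", "body": {"rows": [[2, 0, 18, 0, 0, 0], [0, 0, 14, 0, 0, 0], [0, 0, 2, 0, 0, 0], [0, -5, 0, 0, 0, 0], [0, -4, 0, 0, 0, 0]]}}

```text
time: 17.82
tool_pos: [537.8, 28.7, -8.4]
tcp_rot: [-180.0, 0.0, -179.2]
ft_force: [0.4, 1.2, -1.0]
finger_gap: -0.5
grip_force: 0.6
```

>>> {"method": "apply_moves", "body": {"rows": [[0, -4, 0, 0, 0, 0], [-0.3, -4, 0, 0, 0, 0], [-0.3, -4, 0, 0, 0, 0], [-0.3, -3, 0, 0, 0, 0], [0, 0, 0, 0, 0, 0]]}}

```text
time: 18.45
tool_pos: [538.5, 13.7, -8.9]
tcp_rot: [-180.0, 0.0, -179.2]
ft_force: [0.1, 0.1, 1.1]
finger_gap: 0.1
grip_force: 0.2
```

>>> {"method": "apply_moves", "body": {"rows": [[0, -1, 0, 0, 0, 0], [0, -1, 0, 0, 0, 0], [0, -1, 0, 0, 0, 0], [0, 0, 0, 0, 0, 0], [0, 0, 0, 0, 0, 0]]}}

```text
time: 19.08
tool_pos: [538.5, 11.1, -8.9]
tcp_rot: [-180.0, -0.0, -179.2]
ft_force: [-0.9, 1.9, 0.3]
finger_gap: 0.0
grip_force: 0.9
```

>>> {"method": "apply_moves", "body": {"rows": [[0, -1, 0, 0, 0, 0], [0, -1, 0, 0, 0, 0], [0, 0, 0, 0, 0, 0], [0, 0, 0, 0, 0, 0], [0, 0, 0, 0, 0, 0]]}}

```text
time: 19.7
tool_pos: [538.4, 10.9, -8.9]
tcp_rot: [179.9, -0.0, -179.1]
ft_force: [-0.2, 10.2, 2.1]
finger_gap: 0.1
grip_force: 5.4
```

>>> {"method": "apply_moves", "body": {"rows": [[0, 6, 0, 0, 0, 0], [0, 3, -20, 0, 0, 0], [0, 0, -20, 0, 0, 0], [22, 0, 0, 0, 0, 0], [24, -20, 0, 0, 0, 0]]}}

```text
time: 20.32
tool_pos: [492.6, -2.4, 31.4]
tcp_rot: [-180.0, 0.0, -179.1]
ft_force: [0.5, -1.4, 0.3]
finger_gap: -0.1
grip_force: 0.0
```

```bash
python3 - <<'E'
from h import *
for c in('side','scene'):
    r=toprect(c,'green_centre',34.5,38); print(loc(r[0][0]).round(1)+[-1,1.6],np.round(r[0][1],1),r[0][2]-.87) if r and len(r[1]) else 0
r=toprect('side','grey_centre',30,36); print(loc(r[0][0]).round(1)+[-1,1.6],np.round(r[0][1],1),r[0][2]-.87)
s=sense(); print(loc(s['tool_pos'][:2],(505.2,-.8)),s['tool_pos'][2],s['tcp_rot'][2]-.87)
E
```

```text
[ 30.7 -55. ] [ 45.3 110.7] -0.3484422516822815
[ 31.3 -55.4] [ 48.7 109.4] -0.11815911054611206
[-66.3 -56.5] [39.3 99.6] -0.22096532106399536
[-11.7350331   -1.49897231] 31.402560065759033 -180.03981768292073
```

>>> {"method": "apply_moves", "body": {"rows": [[0, -44, 10, 0, 0, 0], [0, 0, 20, 0, 0, 0], [0, 0, 10, 0, 0, 0], [-5, 0, 0, 0, 0, 0], [-4, 0, 0, 0, 0, 0]]}}

```text
time: 21.25
tool_pos: [503.4, -46.1, -8.2]
tcp_rot: [-180.0, 0.1, -179.1]
ft_force: [0.5, -0.2, 0.6]
finger_gap: 0.0
grip_force: 0.0
```

>>> {"method": "apply_moves", "body": {"rows": [[-1, 0, 0, 0, 0, 0], [-1, 0, 0, 0, 0, 0], [-0.5, 0, 0, 0, 0, 0], [0, 0, 0, 0, 0, 0], [0, 0, 0, 0, 0, 0]]}}

```text
time: 21.88
tool_pos: [504.0, -46.2, -8.9]
tcp_rot: [180.0, -0.1, -179.1]
ft_force: [-6.4, 0.1, 3.0]
finger_gap: 0.2
grip_force: 2.8
```

Green is home and flush: 10 N against the stop, 6 N against the pins. Now the clamp. I back off, lift, travel past the knob and turn the tool.

>>> {"method": "apply_moves", "body": {"rows": [[7, 0, 0, 0, 0, 0], [0, 0, -30, 0, 0, 0], [0, 0, -25, 0, 0, 0], [-36, 34, 0, 0, 0, 0], [-36, 34, 0, 0, 0, 0]]}}

```text
time: 22.5
tool_pos: [570.5, 22.9, 47.4]
tcp_rot: [-180.0, 0.2, -179.2]
ft_force: [0.5, -0.4, 0.1]
finger_gap: 0.4
grip_force: 0.0
```

>>> {"method": "apply_moves", "body": {"rows": [[-40, 34, 0, 0, 0, 0], [-40, 34, 0, 0, 0, 0], [0, 0, 0, 0, 0, 0.17], [0, 0, 0, 0, 0, 0.17], [0, 0, 0, 0, 0, 0.17]]}}

```text
time: 23.12
tool_pos: [647.9, 91.9, 46.1]
tcp_rot: [180.0, 0.0, 151.3]
ft_force: [-0.0, -0.6, -0.7]
finger_gap: 0.2
grip_force: 0.0
```

>>> {"method": "apply_moves", "body": {"rows": [[0, 0, 0, 0, 0, 0.18], [0, 0, 0, 0, 0, 0.18], [0, 0, 0, 0, 0, 0.18], [0, 0, 0, 0, 0, 0.18], [0, 0, 0, 0, 0, 0.18]]}}

```text
time: 23.75
tool_pos: [647.9, 91.7, 46.4]
tcp_rot: [180.0, 0.0, 99.7]
ft_force: [-0.2, -0.8, 0.4]
finger_gap: 0.1
grip_force: 0.0
```

```bash
python3 - <<'E'
from h import *
p,d,X=look('scene')
for n in('clamp_knob',):
  for c in('side','scene'):
    if c=='side': p,d,X=look(c)
    else: p,d,X=look(c)
    m=models.cut_out(n,c); 
    print(c,[(np.round(r['xyz'],1).tolist(),round(r['confidence'],2)) for r in models.place_of(n,c)[:2]])
    if m: Y=X[m[0]['pixels']];Y=Y[(Y[:,2]>40)&(Y[:,2]<62)]; print(Y.min(0).round(),Y.max(0).round(),len(Y),m[0]['confidence']) if len(Y) else 0
s=sense(); print(loc(s['tool_pos'][:2],(505.2,-.8)),s['tool_pos'][2],s['tcp_rot'][2]-.87,s['joint_pos'][5])
E
```

```text
side [([614.3, 103.2, 42.0], 0.69)]
[607.  93.  40.] [623. 105.  60.] 47 0.78
scene [([614.3, 102.0, 45.4], 0.54)]
[606.  92.  41.] [621. 105.  60.] 46 0.5
[143.99746923  90.35559461] 46.16821823769493 99.33809091036808 -6.638609510183916
```

>>> {"method": "apply_moves", "body": {"rows": [[0, 0, 0, 0, 0, 0.165], [0, 0, 5, 0, 0, 0.165], [0, 0, 15, 0, 0, 0.16], [0, 0, 14, 0, 0, 0], [0, 0, 6, 0, 0, 0]]}}

```text
time: 24.72
tool_pos: [646.9, 91.6, 4.6]
tcp_rot: [-179.9, 0.0, 72.2]
ft_force: [-0.3, -0.6, -0.4]
finger_gap: 0.1
grip_force: 0.0
```

>>> {"method": "apply_moves", "body": {"rows": [[0, -8, 0, 0, 0, 0], [0, -5, 0, 0, 0, 0], [2.6, -11, 0, 0, 0, -0.15], [2.6, -11, 0, 0, 0, -0.15], [0, 0, 0, 0, 0, 0]]}}

```text
time: 25.35
tool_pos: [615.3, 106.4, 7.0]
tcp_rot: [179.9, -0.0, 89.2]
ft_force: [-0.1, 0.7, -0.7]
finger_gap: 0.2
grip_force: 0.0
```

```bash
python3 - <<'E'
from h import *
for c in('scene','side'):
    p,d=eyes.snapshot(c)
    print(c,[(loc(np.array(r['xyz'])[:2]-[1.6,-3.2],(505.2,-.8)).round(1),round(r['confidence'],2)) for r in models.place_of('clamp_knob',c)[:2]])
s=sense(); print(loc(s['tool_pos'][:2],(505.2,-.8)),s['tool_pos'][2],s['tcp_rot'][2]-.87)
E
```

```text
scene [(array([ 87.2, 112.5]), 0.8)]
side [(array([ 84. , 111.5]), 0.61)]
[112.04735189 104.9657027 ] 6.386366284394221 88.16457581349809
```

>>> {"method": "apply_moves", "body": {"rows": [[2.6, -11, 0, 0, 0, -0.15], [2.6, -11, 0, 0, 0, -0.15], [2.6, -11, 0, 0, 0, -0.15], [2.6, -11, 0, 0, 0, -0.15], [2.6, -11, 0, 0, 0, -0.15]]}}

```text
time: 26.18
tool_pos: [560.7, 103.8, 6.6]
tcp_rot: [179.9, -0.0, 132.3]
ft_force: [1.9, 4.0, -0.0]
finger_gap: -0.3
grip_force: 1.9
```

```bash
python3 - <<'E'
from h import *
for c in('scene','side'):
    p,d=eyes.snapshot(c)
    print(c,[(loc(np.array(r['xyz'])[:2]-[1.6,-3.2],(505.2,-.8)).round(1),round(r['confidence'],2)) for r in models.place_of('clamp_knob',c)[:2]])
s=sense(); q=loc(s['tool_pos'][:2],(505.2,-.8)); y=np.radians(s['tcp_rot'][2]-.87); v=np.array([85,34])-q
print(q,s['tool_pos'][2],np.degrees(y),'post in tool',v@[np.cos(y),np.sin(y)],v@[np.sin(y),-np.cos(y)],s['ft_force'])
E
```

```text
scene [(array([35.2, 91. ]), 0.81), (array([ 60.2, -78.5]), 0.73)]
side [(array([32.9, 89.2]), 0.49)]
[ 56.85493221 102.772428  ] 6.236998799976135 131.00982281826495 post in tool -70.36394151991944 -23.889483619082476 [0.46485451 0.35514675 0.19669592]
```

>>> {"method": "apply_moves", "body": {"rows": [[3, -10.8, 0, 0, 0, -0.15], [3, -10.8, 0, 0, 0, -0.15], [3, -10.8, 0, 0, 0, -0.15], [3, -10.8, 0, 0, 0, -0.15], [2, -7, 0, 0, 0, -0.1]]}}

```text
time: 27.0
tool_pos: [523.1, 68.6, 6.4]
tcp_rot: [180.0, 0.0, 172.2]
ft_force: [0.4, 3.6, 1.1]
finger_gap: -0.1
grip_force: 1.6
```

```bash
python3 - <<'E'
from h import *
for c in('scene','side'):
    p,d=eyes.snapshot(c)
    print(c,[(loc(np.array(r['xyz'])[:2]-[1.6,-3.2],(505.2,-.8)).round(1),round(r['confidence'],2)) for r in models.place_of('clamp_knob',c)[:2]])
s=sense(); q=loc(s['tool_pos'][:2],(505.2,-.8)); y=np.radians(s['tcp_rot'][2]-.87); v=np.array([85,34])-q
print(q,s['tool_pos'][2],np.degrees(y),'post in tool',v@[np.cos(y),np.sin(y)],v@[np.sin(y),-np.cos(y)],s['ft_force'])
E
```

```text
scene [(array([ 9.7, 50.4]), 0.77)]
side [(array([10. , 49.9]), 0.77), (array([-68.2, -54.8]), 0.74)]
[18.64419436 68.8932352 ] 6.10903144175879 171.1027442880927 post in tool -70.95405920378529 -24.210582143762235 [-0.42883967 -0.16069629  0.38712677]
```

>>> {"method": "apply_moves", "body": {"rows": [[1.2, -3.6, 0, 0, 0, -0.05], [1.2, -3.6, 0, 0, 0, -0.05], [0.5, -1.4, 0, 0, 0, -0.02], [0.5, -1.4, 0, 0, 0, -0.02], [0, 0, 0, 0, 0, 0]]}}

```text
time: 27.82
tool_pos: [518.5, 59.0, 6.1]
tcp_rot: [180.0, 0.0, -179.8]
ft_force: [2.2, 3.3, -0.6]
finger_gap: 0.0
grip_force: 1.2
```

>>> {"method": "apply_moves", "body": {"rows": [[0, -1, 0, 0, 0, 0], [0, -1, 0, 0, 0, 0], [0, 0, 0, 0, 0, 0], [0, 0, 0, 0, 0, 0], [0, 0, 0, 0, 0, 0]]}}

```text
time: 28.45
tool_pos: [518.1, 56.8, 6.1]
tcp_rot: [-180.0, -0.0, -179.7]
ft_force: [0.5, 1.8, 0.5]
finger_gap: 0.0
grip_force: 1.1
```

>>> {"method": "apply_moves", "body": {"rows": [[0, -1, 0, 0, 0, 0], [0, 0, 0, 0, 0, 0], [0, 0, 0, 0, 0, 0], [0, 0, 0, 0, 0, 0], [0, 0, 0, 0, 0, 0]]}}

```text
time: 29.08
tool_pos: [518.1, 55.9, 6.0]
tcp_rot: [-180.0, -0.0, -179.7]
ft_force: [-1.8, 1.8, 1.3]
finger_gap: 0.2
grip_force: 1.3
```

>>> {"method": "apply_moves", "body": {"rows": [[0, -1, 0, 0, 0, 0], [0, 0, 0, 0, 0, 0], [0, 0, 0, 0, 0, 0], [0, 0, 0, 0, 0, 0], [0, 0, 0, 0, 0, 0]]}}

```text
time: 29.7
tool_pos: [518.1, 55.3, 6.0]
tcp_rot: [180.0, -0.0, -179.7]
ft_force: [-1.2, 5.4, 2.2]
finger_gap: 0.2
grip_force: 2.5
```

>>> {"method": "apply_moves", "body": {"rows": [[0, -1, 0, 0, 0, 0], [0, 0, 0, 0, 0, 0], [0, 0, 0, 0, 0, 0], [0, 0, 0, 0, 0, 0], [0, 0, 0, 0, 0, 0]]}}

```text
time: 30.32
tool_pos: [518.0, 55.1, 6.0]
tcp_rot: [179.9, -0.0, -179.7]
ft_force: [-0.7, 9.3, 2.0]
finger_gap: 0.3
grip_force: 4.4
```

>>> {"method": "apply_moves", "body": {"rows": [[0, -1, 0, 0, 0, 0], [0, 0, 0, 0, 0, 0], [0, 0, 0, 0, 0, 0], [0, 3, 0, 0, 0, 0], [0, 5, 0, 0, 0, 0]]}}

```text
time: 30.95
tool_pos: [518.3, 60.5, 6.0]
tcp_rot: [-180.0, 0.0, -179.7]
ft_force: [1.0, 0.5, 0.8]
finger_gap: 0.0
grip_force: 0.0
```

>>> {"method": "apply_moves", "body": {"rows": [[0, 6, 0, 0, 0, 0], [0, 0, -30, 0, 0, 0], [0, 0, -50, 0, 0, 0], [0, 40, -50, 0, 0, 0], [0, 40, -30, 0, 0, 0]]}}

```text
time: 31.58
tool_pos: [519.1, 146.7, 168.2]
tcp_rot: [180.0, 0.2, -179.8]
ft_force: [-0.2, -0.0, -0.6]
finger_gap: 0.1
grip_force: 0.0
```

```bash
python3 - <<'E'
from h import *
for c in('side','scene'):
    for n,a,b in(('green_centre',34.5,38),('grey_centre',30.5,36)):
        r=toprect(c,n,a,b); print(c,n,loc(r[0][0]).round(1)+[-1,1.6],np.round(r[0][1],1),r[0][2]-.87) if r and len(r[1]) else 0
    print([(loc(np.array(r['xyz'])[:2]-[1.6,-3.2],(505.2,-.8)).round(1),round(r['confidence'],2)) for r in models.place_of('clamp_knob',c)[:1]])
p,d,X=look('wrist','pics/wf.png')
p,d=eyes.snapshot('side'); cv2.imwrite('pics/sf.png',cv2.resize(p[150:280,220:360,::-1],None,fx=4.5,fy=4.5,interpolation=cv2.INTER_CUBIC))
print(sense()['tool_pos'],sense()['ft_force'],sense()['time'])
E
```

```text
side green_centre [ 31.2 -54.6] [ 45.5 112.3] 0.025077109336853032
side grey_centre [-66.2 -54.5] [ 38.5 105.3] -0.7938344579935074
[(array([ 7., 36.]), 0.67)]
scene green_centre [ 30.7 -55.8] [ 47.8 108.3] 1.1706534671783446
[(array([ 8. , 38.2]), 0.55)]
[517.50858503 145.2907376  164.13706069] [-0.34364483  0.55101023 -0.45641916] 32.175
```

View pics/sf.png

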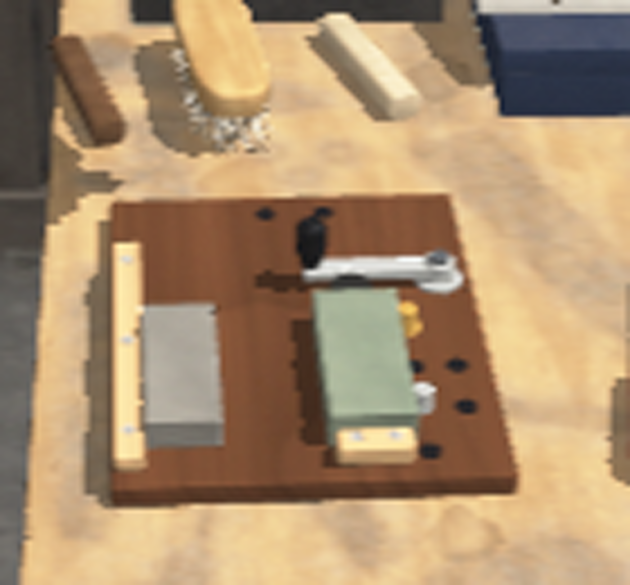

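View pics/wf.png

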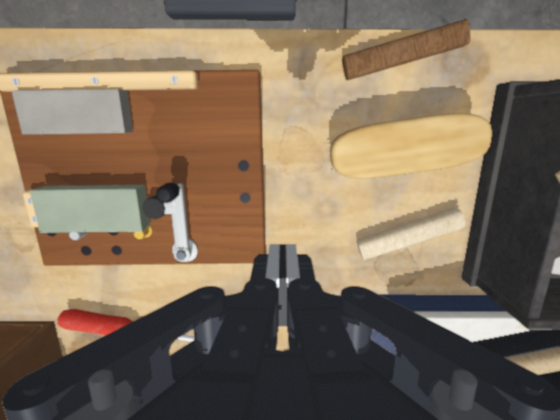

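The final views show grey along the rail (side view (180,370)), and green flush on both pins and against the end stop (365,360). The toe bears on green's left end (350,282), and the brush and handle have not moved.

```bash
python3 -c "
from bench import job; print(job.hand_in())"
```

```text
the job is handed in; nothing more can be done
None
```

The job is handed in at about 32 s: grey lies along the front rail, green is flush on both pins and home against the end stop, and the clamp toe bears on its free end; the first push at the grey passed over it without contact, because the fingertips sit about 31 mm above the reported TCP.

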